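# Lift the keyed seasoning box out of its rack and set it on the lazy susan

### The job

Lift the lidded middle seasoning box straight up out from between the two open trays it is keyed into, without forcing it sideways or dragging the trays out of place, and bring it out from under the rack's overhead bar. Set it down gently and flat on the middle of the lazy susan, its long side along the dark line that crosses the disc, without turning the disc, and let go. Leave the rice mold, cup stack and tongs where they are.

Things in the scene. Friction and masses are not known exactly. Their poses are not given: they have to be found in the camera images.
- box: White ceramic seasoning box with a closed lid, 0.3 to 0.6 kg, upright in the rack between two open trays. Body 110 (x) x 66 (y) x 44 (z) mm, lid to 48 mm, ridge handle on top to 88 mm. A T-shaped key on each long side hooks into a tray with 1.5 to 2 mm of play all round, so it comes out only straight up, free after 44 mm. Origin: centre of the underside; x along the box, z up; both ends are alike.
- box_handle (a point): Where to pinch the box's handle: an upright ridge along the middle of the lid, 80 mm long (x), 10 mm thick (y), from 48 to 88 mm above the box's underside. The point is mid-handle in x and y, 74 mm above the underside (14 mm below the ridge's top); axes as the box's.
- box_key (a point): Outer face of the box's key on its +y side, 48.5 mm from the box's centre, at mid-height. Each key runs the full 44 mm height: neck 14 mm wide in x, head 28 mm wide in x and 6 mm thick; the one on the -y side is its mirror image.
- left_tray: Open white ceramic tray, 110 x 76 x 44 mm high, 0.5 kg, loose, on the +y side of the box; the wall facing the box is 19 mm thick and holds the T-slot. Origin: under the middle of that wall's outer face; x along the tray, z up, the tray extends 76 mm to +y.
- right_tray: The mirror image of the left tray, on the -y side of the box; it extends 76 mm to -y from its origin.
- rack: Fixed steel rack. Base plate 150 (x) x 330 (y) x 8 mm; box and trays stand on the plate's top, the trays held by 8 mm high lips with 0.5 mm play, the box at x = y = 0. Two posts, 14 mm thick, at x = -20, y = +-155 mm carry a level bar above the box. Two thin ladles hang from the bar outside the posts, at y = +-175 mm. Origin: centre of the underside; front (-x) faces the robot, z up.
- rack_bar (a point): Middle of the rack's level steel bar: 16 mm thick, 400 mm long along y, its axis 280 mm above the counter and 20 mm on the robot's side of the box's centre. It stands over the box's handle: an upright gripper cannot get down to the handle, one leaning back towards the robot by 30 to 45 degrees can. Axes as the rack's.
- susan: The lazy susan: a flat wooden disc, 230 mm diameter, that turns very freely about its vertical axis. Its height is set by a screw pedestal: the disc's top is somewhere from 45 to 85 mm above the counter, level, and this pose does not tell where, so feel for it. A dark line (4 mm wide, 222 mm long, flush) crosses the disc through its centre. Origin: on the disc's axis at counter height; x along the line, z up.
- mark_end (a point): The point at counter height straight below the +x end of the dark line, 110 mm from the disc's axis; it turns with the disc.
- mold: Orange rice mold, 60 x 85 x 53 mm high, on the counter. Origin: centre of the underside. To be left alone.
- cups: Stack of pink hard silicone cups, 74 mm across, 109 mm high, on the counter. Origin: centre of the underside. To be left alone.
- tongs: Steel tongs, 210 mm long (x) and about 70 mm wide, lying 12 mm above the counter on a round ceramic spoon rest (124 mm across) in front of the rack. Origin: middle of the underside. To be left alone.
Things that resemble listed ones, but are neither listed nor needed, are in the scene too. Leave any green look-alike of the part that bears susan alone.

How it is judged:
On the way:
1. the box has been lifted at least 44 mm straight up, upright and still over its place in the rack (z of box in the frame of rack above 0.052 m and angle between box's own z axis and vertical below 0.2 rad and x of box in the frame of rack between -0.015 and 0.015 m and y of box in the frame of rack between -0.015 and 0.015 m), for 0.05 s.
At the end, for the whole second after the job is handed in: The box stands flat, released and at rest on the disc, within 20 mm of its centre and within 7 degrees of the dark line (either way round); the end of the line is within 12 mm of where it began; both trays are within 10 mm of where they began, the mold, cups and tongs within 20 mm (horizontal distance between box and susan below 0.02 m and height (world z) of box between 0.04 and 0.09 m and contact force between box and susan above 1 N and angle between box's own z axis and vertical below 0.05 rad and angle between the x axis of box and the x axis of susan, either way round below 0.12 rad and distance of mark_end from where it was at the start of the episode below 0.012 m and linear speed of box below 0.01 m/s and angular speed of box below 0.05 rad/s and distance of each of left_tray, right_tray from where it was at the start of the episode below 0.01 m and distance of each of mold, cups, tongs from where it was at the start of the episode below 0.02 m); the robot touches nothing.
It fails at once if the box dropped (out of the fingers and falling faster than 0.3 m/s, a fall of about 5 mm) (contact force between the fingers and box below 0.5 N and linear speed of box above 0.3 m/s).
It fails at once if a tray dragged more than 10 mm or tipped more than 0.1 rad (distance of any of left_tray, right_tray from where it was at the start of the episode above 0.01 m or angle between any of left_tray, right_tray's own z axis and vertical above 0.1 rad).
It fails at once if the box forced against a tray with more than 15 N (contact force between box and left_tray above 15 N or contact force between box and right_tray above 15 N).
It fails at once if the box pressed or dropped on the disc with more than 35 N (contact force between box and susan above 35 N).
It fails at once if the disc turned so that the end of its line moves more than 12 mm, or the mold, cups or tongs moved more than 20 mm (distance of mark_end from where it was at the start of the episode above 0.012 m or distance of any of mold, cups, tongs from where it was at the start of the episode above 0.02 m).
It also fails if it takes over 58 s, if anything falls off the work surface, if the arm or the gripper's body presses on something with over 40 N, if the wrist force passes 120 N, or if a joint passes its speed limit or range.

### The arm

A 6-joint arm with a two-finger parallel gripper is mounted at the origin on the work surface. World frame = base frame: x ahead of the robot, y to its left, z up, the work surface at z = 0. Lengths are in m, angles in rad, forces in N, time in s.
With the tool pointing down it reaches from about 0.375 to 0.9 m from the base axis. Payload 3.1 kg.
Tool frame: the origin (TCP) lies on the centre line of the jaws, within the pads' length; the fingertips stand 8 mm ahead of it and the grasp point (between the pads) lies 11 mm behind it; z points along the fingers, y is the line along which they close (so a half turn about z gives the same grasp; the last joint's range is limited). The gripper opens to 87 mm and grips with 3 to 60 N. Pads are 19 mm wide; open, the fingers measure 117 mm over their backs; the gripper's body (75 mm by 190 mm) begins 51 mm behind the grasp point.
Start: joints at [-1.476, 0.527, 1.433, -0, 1.181, -0.178], TCP at [0.168, -0.602, 0.231] pointing down, gripper open.
Joint ranges: [-3.08, 3.08], [-0.75, 2.2], [0.22, 2.44], [-1.43, 4.57], [0, 2.65], [-2.85, 2.85]. Speed limits (rad/s): [2.79, 2.79, 3.14, 3.14, 3.14, 3.14].

### API

Orientations are given as a unit quaternion [x, y, z, w].
In Python, from rig import robot gives the robot as it stands. The module is installed in compiled form; this text tells all that it offers.
- The arm moves only by the tool send_rows, never from a script. Its argument "increments" is one flat list of numbers, 7 for each row, row after row: the turn, a rotation vector about the world's x, y, z in rad, then the shift along the world's x, y, z in cm, then the opening, from 0 (shut) to 1 (fully open). A call has 1 to 20 rows; each row shifts and turns the commanded pose from where the row before left it; what a row does not reach is not made up. A row lasts 1/12 s, in which the tool goes at most 41.7 mm and 7.16 degrees, less where a joint would pass 70% of its speed; a pose out of reach is approached as far as the arm can. A call is refused whole if a number of a shift passes 4.17 or a number of a turn 0.125, either way. A call with a gripper value outside its range is refused whole. The fingers move at their own pace and stop on an object; "newtons" is the grip in N (left out, the last holds). Time passes only in rows, so rows that do not move let the fingers close. It gives the time, the measured TCP pose, the force, the opening and the grip force at its end, in the units of the state.
- robot.get_obs(): the state, without advancing time (a new reading comes with each control period).
- robot.camera(name): name is "scene" or "top"; returns a dict with "image" (400x640x3 uint8, red, green, blue), "range_z" (400x640 float32, m along the optical axis (not along the pixel's ray), 0 where there is no reading), "fx", "fy", "cx", "cy" (pixels), "R" (3x3) and "t" (3): a world point X has camera coordinates R X + t. Camera axes: x right, y down, z forward; pixel columns grow to the right and rows downward; lengths in m; the calibration is good to about 2 mm. A picture is of the moment at which its call begins.
- robot.hand_in(): hands the job in; it is judged then, once.
The state is a dict: "time": time; "q": joint angles; "joint_velocities": joint speeds; "joint_torque": joint torques, N m; "position": TCP position; "tool_rot": TCP orientation; "ft_force": force on the tool from outside, world axes, zero at the start; "moment": the same for the moment, N m; "grip_width": finger opening in m; "grip_force": force on a finger pad.
Only numpy, scipy, OpenCV 4.12 (cv2) and the standard library are available. Lean on these libraries where they do the work, as an engineer would, in place of code of your own. Each camera call takes 0.05 s, during which the arm holds its last target. There are 200 camera calls.

## Working session

There is one attempt and no reset: what is moved stays moved. The work goes in short steps, Python scripts to look and compute and a tool call to move; the robot and the scene stay as the last step left them, time stands still between calls to the robot, and variables do not carry over. Pictures are saved under pics/ and viewed, at most 10 in all, crops included, and the job is handed in when it is done.

Besides the shell and the picture viewer there is one more tool, called as name(argument=value, ...) on one line, values as JSON. send_rows: Moves the arm, as the interface text tells. Its arguments: {"type":"object","properties":{"increments":{"type":"array"},"newtons":{"type":"number"}},"required":["increments"]}

```bash
mkdir -p pics
cat > h.py <<'E'
import numpy as np, cv2
from rig import robot
def shot(n,name):
    c=robot.camera(n); np.savez(f'pics/{name}.npz',**c); cv2.imwrite(f'pics/{name}.png',c['image'][:,:,::-1]); return c
def load(name): return dict(np.load(f'pics/{name}.npz'))
def w(c,u,v,z=None):
    ray=np.array([(u-c['cx'])/c['fx'],(v-c['cy'])/c['fy'],1.]); R=c['R'];o=-R.T@c['t']; d=R.T@ray
    if z is None: s=float(c['range_z'][int(round(v)),int(round(u))])
    else: s=(z-o[2])/d[2]
    return o+s*d
def px(c,X):
    p=c['R']@np.array(X)+c['t']; return np.array([c['fx']*p[0]/p[2]+c['cx'],c['fy']*p[1]/p[2]+c['cy']])
E
python3 - <<'E'
from h import *
np.set_printoptions(precision=4,suppress=True)
for n in('scene','top'):
    c=shot(n,n+'0'); print(n,c['fx'],c['cx'],c['cy'],-c['R'].T@c['t'],c['R'][2])
print(robot.get_obs())
E
```

```text
scene 454.6584247147954 323.9133861309789 209.8398854289739 [ 1.0902 -0.9261  1.0455] [-0.4676  0.6027 -0.6465]
top 472.7247322679013 322.12539758482694 199.48443633375334 [ 0.3813 -0.1126  1.5181] [ 0.0526  0.003  -0.9986]
{'time': 0.1, 'q': array([-1.4765,  0.5284,  1.4338, -0.    ,  1.1814, -0.1785]), 'joint_velocities': array([-0.    , -0.0029, -0.0024,  0.0001,  0.0008, -0.0002]), 'joint_torque': array([ -0.0008, -44.0988, -17.7151,   0.0635,   0.0534,  -0.    ]), 'position': array([ 0.1684, -0.6012,  0.2297]), 'tool_rot': array([ 0.9907,  0.136 ,  0.    , -0.001 ]), 'ft_force': array([-0.0506,  0.0823, -0.234 ]), 'moment': array([-0.0075, -0.0415, -0.0023]), 'grip_force': 0.0, 'grip_width': 0.08707908796828945}
```

View pics/scene0.png

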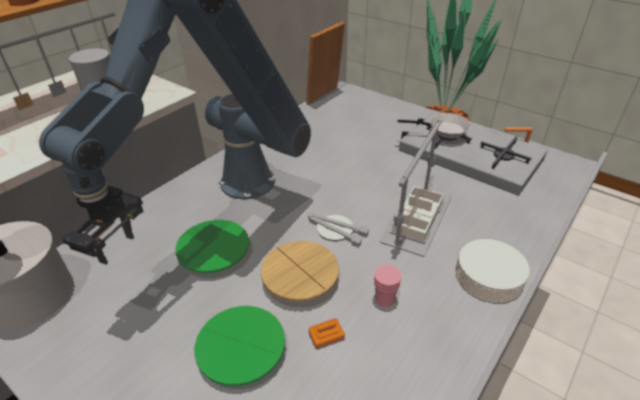

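View pics/top0.png

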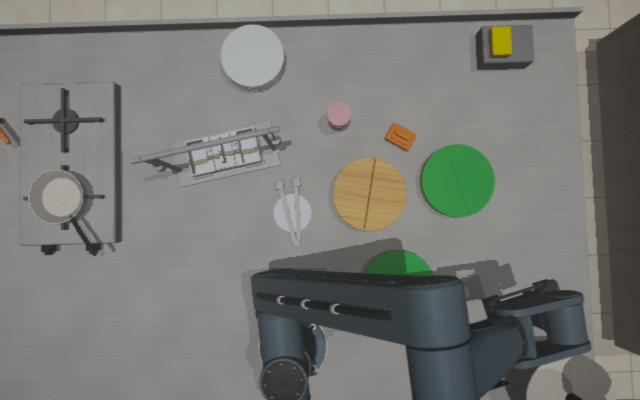

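The scene shows the rack at (420,215) and the wooden susan at (300,272), with two green look-alikes. In the top view the rack is at about (225,152) and the susan at about (370,193), its line running from (374,158) to (366,229). Next I'll enlarge both views.

Run:
```python
from h import *
t=load('top0');s=load('scene0')
a=cv2.resize(t['image'][115:195,130:290],None,fx=5,fy=5,interpolation=cv2.INTER_CUBIC)
cv2.imwrite('pics/ctop.png',a[:,:,::-1])
b=cv2.resize(s['image'][110:260,370:470],None,fx=4,fy=4,interpolation=cv2.INTER_CUBIC)
cc=cv2.resize(t['image'][150:240,325:415],None,fx=4,fy=4,interpolation=cv2.INTER_CUBIC)
cc=cv2.copyMakeBorder(cc,0,240,0,0,cv2.BORDER_CONSTANT)
cv2.imwrite('pics/csc.png',np.hstack([b,cc])[:,:,::-1])
np.set_printoptions(precision=4,suppress=True)
# susan wood blob
hsv=cv2.cvtColor(t['image'],cv2.COLOR_RGB2HSV); m=cv2.inRange(hsv,(10,70,80),(28,255,255)); m[:150]=0;m[240:]=0;m[:,:325]=0;m[:,415:]=0
k=max(cv2.findContours(m,0,2)[0],key=cv2.contourArea); print(cv2.fitEllipse(k))
for u,v in[(350,193),(390,193),(360,180),(380,205)]: print(w(t,u,v))
for u,v in[(250,193),(260,120)]: print('counter',w(t,u,v))
for u,v in[(280,275),(320,265)]: print('s',w(s,u,v))
```

```text
((369.1203308105469, 193.5214080810547), (72.4843521118164, 72.92232513427734), 111.07970428466797)
[ 0.4763 -0.1954  0.0508]
[ 0.4724 -0.3187  0.0578]
[ 0.5157 -0.2275  0.0541]
[ 0.4361 -0.2865  0.0579]
counter [ 0.4888  0.1238 -0.0018]
counter [ 0.726   0.0868 -0.0031]
s [ 0.4521 -0.3123  0.0591]
s [ 0.5186 -0.2105  0.0568]
```

View pics/ctop.png

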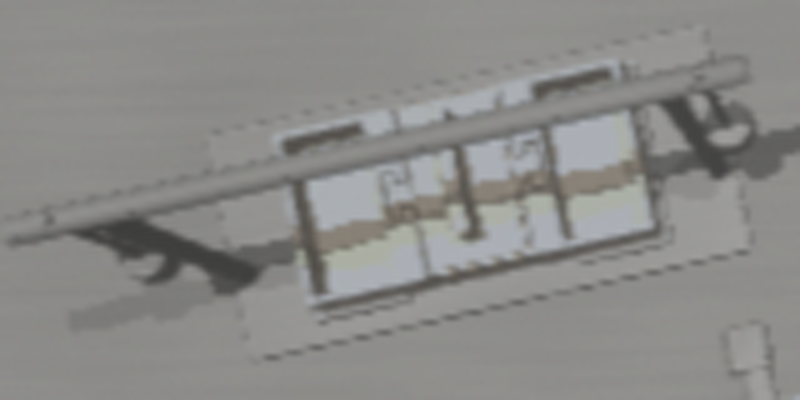

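View pics/csc.png

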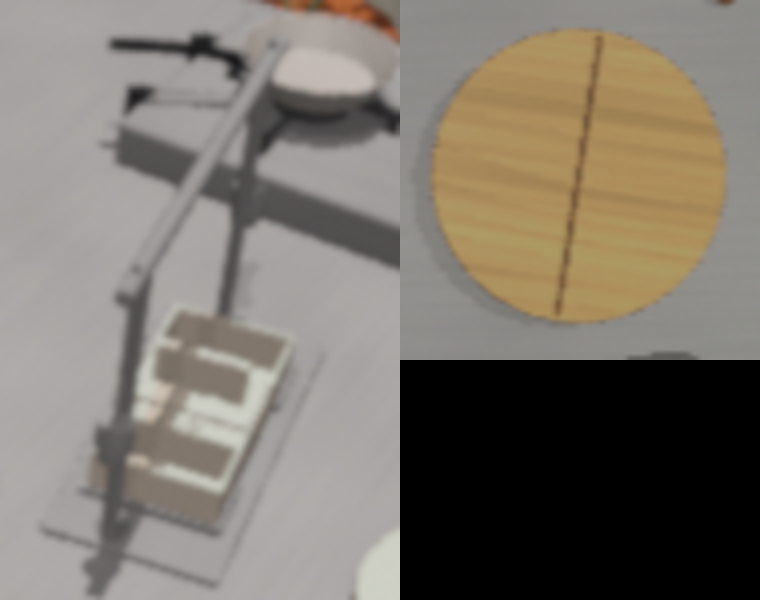

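Ctop shows the plate corners at crop pixels (212,133), (707,28), (750,250) and (258,360), with the bar crossing above and the T-keys in front of it. In csc the line ends are at (600,38) and (557,314). I'll fit the poses and check them in both cameras.

Run:
```python
from h import *
from scipy.optimize import least_squares
np.set_printoptions(precision=4,suppress=True)
t=load('top0');s=load('scene0')
C=np.array([(212,133),(707,28),(750,250),(258,360)]); C=(C+.5)/5-.5+[130,115]
M=np.array([(.075,.165),(.075,-.165),(-.075,-.165),(-.075,.165)])
P=np.array([w(t,u,v,.008)[:2] for u,v in C]); print(P)
f=lambda p:(np.c_[np.cos(p[2])*M[:,0]-np.sin(p[2])*M[:,1]+p[0],np.sin(p[2])*M[:,0]+np.cos(p[2])*M[:,1]+p[1]]-P).ravel()
r=least_squares(f,[.6,.15,0]); p=r.x; print('rack',p,r.fun)
c,sn=np.cos(p[2]),np.sin(p[2])
W=lambda x,y,z:(c*x-sn*y+p[0],sn*x+c*y+p[1],z)
pts=dict(barL=W(-.02,.2,.28),barR=W(-.02,-.2,.28),h1=W(.04,0,.096),h2=W(-.04,0,.096),tr=[*W(-.055,.109+.033-.033,.052)],c1=W(-.075,-.165,.008),c2=W(.075,-.165,.008),handle=W(0,0,.082))
for k,X in pts.items(): 
    a=px(t,X);b=px(s,X); print(k,np.array(X),'ctop',(a-[130,115]+.5)*5-.5,'csc',(b-[370,110]+.5)*4-.5)
L=np.array([(200,38),(157,314)]);L=(L+.5)/4-.5+[325,150]
for z in(.05,.056,.06):
    a,b=[w(t,u,v,z) for u,v in L]; ctr=w(t,369.12,193.52,z); d=a-b; print(z,ctr,'mid',(a+b)/2,np.linalg.norm(d),np.degrees(np.arctan2(d[1],d[0])))
z=s['range_z'];hs=cv2.cvtColor(s['image'],cv2.COLOR_RGB2HSV); m=cv2.inRange(hs,(10,70,80),(28,255,255)); m[:235]=0;m[310:]=0;m[:,:255]=0;m[:,345:]=0
k=max(cv2.findContours(m,0,2)[0],key=cv2.contourArea);e=cv2.fitEllipse(k);print(e)
for hh in(.05,.056,.06): print(w(s,*e[0],hh))
m=cv2.erode(m,np.ones((5,5)));v,u=np.nonzero(m); print('scene z',np.median([w(s,*q)[2] for q in zip(u,v)]))
m=np.zeros((400,640),np.uint8);cv2.circle(m,(369,193),30,1,-1);v,u=np.nonzero(m); q=np.array([w(t,*q) for q in zip(u,v)]);print('top z',np.median(q[:,2]))
for nm,(u0,u1,v0,v1) in dict(mold=(385,420,120,152),cups=(325,355,98,132)).items():
    hs=cv2.cvtColor(t['image'][v0:v1,u0:u1],cv2.COLOR_RGB2HSV);v,u=np.nonzero(hs[:,:,1]>70);q=np.array([w(t,a+u0,b+v0) for a,b in zip(u,v)]);print(nm,np.median(q,0),q.min(0),q.max(0))
```

```text
[[0.6626 0.3706]
 [0.7218 0.0498]
 [0.5769 0.0254]
 [0.5149 0.3427]]
rack [0.619  0.1971 0.1857] [-0.0003  0.0025  0.0015 -0.001  -0.0011 -0.0043 -0.0001  0.0027]
barL [0.5625 0.39   0.28  ] ctop [ 11.6655 231.7064] csc [275.747   44.2853]
barR [ 0.6363 -0.0032  0.28  ] ctop [752.7845  71.8196] csc [114.4613 301.2334]
h1 [0.6584 0.2045 0.096 ] ctop [438.5357 106.6895] csc [244.2419 367.4575]
h2 [0.5797 0.1897 0.096 ] ctop [465.0122 234.6651] csc [151.3153 340.6832]
tr [0.5449 0.2941 0.052 ] ctop [313.9296 304.3561] csc [169.5026 306.9024]
c1 [0.5758 0.0211 0.008 ] ctop [756.6969 251.4726] csc [ 32.0571 526.266 ]
c2 [0.7232 0.0488 0.008 ] ctop [708.5091  25.7088] csc [210.1357 585.6097]
handle [0.619  0.1971 0.082 ] ctop [456.7909 174.2359] csc [195.2028 367.0019]
0.05 [ 0.4731 -0.2548  0.05  ] mid [ 0.4732 -0.2553  0.05  ] 0.2178215069497979 -10.72553821796017
0.056 [ 0.4727 -0.2543  0.056 ] mid [ 0.4728 -0.2547  0.056 ] 0.21693130839748695 -10.725538217960164
0.06 [ 0.4725 -0.2539  0.06  ] mid [ 0.4725 -0.2543  0.06  ] 0.2163378426959464 -10.725538217960164
((299.4017333984375, 270.7255859375), (59.8734016418457, 77.46656799316406), 85.75753784179688)
[ 0.4805 -0.2599  0.05  ]
[ 0.4841 -0.2639  0.056 ]
[ 0.4866 -0.2666  0.06  ]
scene z 0.0568177197249401
top z 0.05537734613959966
mold [ 0.6513 -0.3608  0.0307] [ 0.3813 -0.413  -0.0071] [ 0.7018 -0.1126  1.5181]
cups [ 0.6783 -0.1647  0.0821] [ 0.678  -0.181   0.0797] [ 0.6805 -0.1602  0.0976]
```

The poses agree across both cameras to about 2 mm: rack at (0.619, 0.197) with yaw 10.7°, susan at (0.473, -0.254) with its line at -10.7°. Next I'll move over, keeping high, then tilt 40°.

send_rows(increments=[0, 0, 0, 2.35, 2.1, 0.8, 1, 0, 0, 0, 2.35, 2.1, 0.8, 1, 0, 0, 0, 2.35, 2.1, 0.8, 1, 0, 0, 0, 2.35, 2.1, 0.8, 1, 0, 0, 0, 2.35, 2.1, 0.8, 1, 0, 0, 0, 2.35, 2.1, 0.8, 1, 0, 0, 0, 2.35, 2.1, 0.8, 1, 0, 0, 0, 2.35, 2.1, 0.8, 1, 0, 0, 0, 2.35, 2.1, 0.8, 1, 0, 0, 0, 2.35, 2.1, 0.8, 1, 0, 0, 0, 2.35, 2.1, 0.8, 1, 0, 0, 0, 2.35, 2.1, 0.8, 1, 0, 0, 0, 0, 0, 0, 1], newtons=4)

```text
time: 1.18
position: [0.4544, -0.3462, 0.328]
tool_rot: [0.99, 0.139, 0.002, 0.0]
ft_force: [0.2, -0.6, 0.4]
grip_width: 0.0873
grip_force: 0.0
```

send_rows(increments=[0, 0, 0, 0, 2.5, 0, 1, 0, 0, 0, 0, 2.5, 0, 1, 0, 0, 0, 0, 2.5, 0, 1, 0, 0, 0, 0, 2.5, 0, 1, 0, 0, 0, 0, 2.5, 0, 1, 0, 0, 0, 0, 2.5, 0, 1, 0, 0, 0, 0, 2.5, 0, 1, 0, 0, 0, 0, 2.5, 0, 1, 0, 0, 0, 0, 2.5, 0, 1, 0, 0, 0, 0, 2.5, 0, 1, 0, 0, 0, 0, 2.5, 0, 1, 0, 0, 0, 0, 2.5, 0, 1, 0, 0, 0, 0, 2.5, 0, 1, 0, 0, 0, 0, 2.5, 0, 1, 0, 0, 0, 0, 2.5, 0, 1, 0, 0, 0, 0, 2.5, 0, 1, 0, 0, 0, 0, 2.5, 0, 1, 0, 0, 0, 0, 2.5, 0, 1, 0, 0, 0, 0, 2.5, 0, 1, 0, 0, 0, 0, 0, 0, 1])

```text
time: 2.85
position: [0.4497, 0.1281, 0.3261]
tool_rot: [0.99, 0.138, -0.0, -0.001]
ft_force: [0.3, -0.2, 0.3]
grip_width: 0.0869
grip_force: 0.0
```

```bash
cat >> h.py <<'E'
from scipy.spatial.transform import Rotation as Ro
def target(psi,th=np.radians(40)):
    bx=np.array([np.cos(psi),np.sin(psi),0]);by=np.array([-bx[1],bx[0],0]);tz=np.sin(th)*bx-np.cos(th)*np.array([0,0,1])
    y=-by;return Ro.from_matrix(np.c_[np.cross(y,tz),y,tz]),tz
def plan(psi,pos):
    o=robot.get_obs();R,tz=target(psi)
    rv=(R*Ro.from_quat(o['tool_rot']).inv()).as_rotvec();print('t',o['time'],'turn',rv,'shift cm',(np.array(pos)-o['position'])*100,'pos',o['position'],'q',o['q'],'F',o['ft_force'],'M',o['moment'],'w',o['grip_width'],o['grip_force'])
np.set_printoptions(precision=4,suppress=True)
E
python3 - <<'E'
from h import *
tz=target(.187)[1];g=np.array([.619,.197,.084])+.011*tz;print('g',g,tz);plan(.187,g-.16*tz)
E
```

```text
g [0.6259 0.1983 0.0756] [ 0.6316  0.1195 -0.766 ]
t 2.85 turn [ 0.1586 -0.6805 -0.0865] shift cm [  7.5219   5.1129 -12.8003] pos [0.4497 0.1281 0.3261] q [0.0365 0.1976 1.6803 0.0019 1.2646 1.3303] F [ 0.2533 -0.1786  0.2551] M [ 0.0307 -0.0037  0.0327] w 0.08694216066468237 0.0
```

send_rows(increments=[0.0159, -0.068, -0.0087, 0, 0.51, 0, 1, 0.0159, -0.068, -0.0087, 0, 0.51, 0, 1, 0.0159, -0.068, -0.0087, 0, 0.51, 0, 1, 0.0159, -0.068, -0.0087, 0, 0.51, 0, 1, 0.0159, -0.068, -0.0087, 0, 0.51, 0, 1, 0.0159, -0.068, -0.0087, 0, 0.51, 0, 1, 0.0159, -0.068, -0.0087, 0, 0.51, 0, 1, 0.0159, -0.068, -0.0087, 0, 0.51, 0, 1, 0.0159, -0.068, -0.0087, 0, 0.51, 0, 1, 0.0159, -0.068, -0.0087, 0, 0.51, 0, 1, 0, 0, 0, 1.5, 0, -2.56, 1, 0, 0, 0, 1.5, 0, -2.56, 1, 0, 0, 0, 1.5, 0, -2.56, 1, 0, 0, 0, 1.5, 0, -2.56, 1, 0, 0, 0, 1.5, 0, -2.56, 1, 0, 0, 0, 0, 0, 0, 1, 0, 0, 0, 0, 0, 0, 1])

```text
time: 4.27
position: [0.4933, 0.182, 0.2563]
tool_rot: [0.935, 0.089, 0.341, -0.041]
ft_force: [0.2, -0.3, -0.1]
grip_width: 0.0868
grip_force: 0.0
```

Run:
```python
from h import *
tz=target(.187)[1];g=np.array([.619,.197,.084])+.011*tz;plan(.187,g)
shot('top','top1');shot('scene','sc1')
t=load('top1');s=load('sc1')
a=cv2.resize(t['image'][95:245,170:310],None,fx=4,fy=4,interpolation=3)[:600,:420]
b=cv2.resize(s['image'][110:260,370:465],None,fx=4,fy=4,interpolation=3)
cv2.imwrite('pics/n1.png',np.hstack([a,b])[:,:,::-1])
```

```text
t 4.2667 turn [-0.0172  0.0008 -0.0089] shift cm [ 13.2645   1.6266 -18.0691] pos [0.4933 0.182  0.2563] q [0.0959 0.2278 2.16   0.954  0.0948 0.5532] F [ 0.1695 -0.3003 -0.1193] M [-0.0639  0.376   0.0046] w 0.08682038580939852 0.0
```

View pics/n1.png

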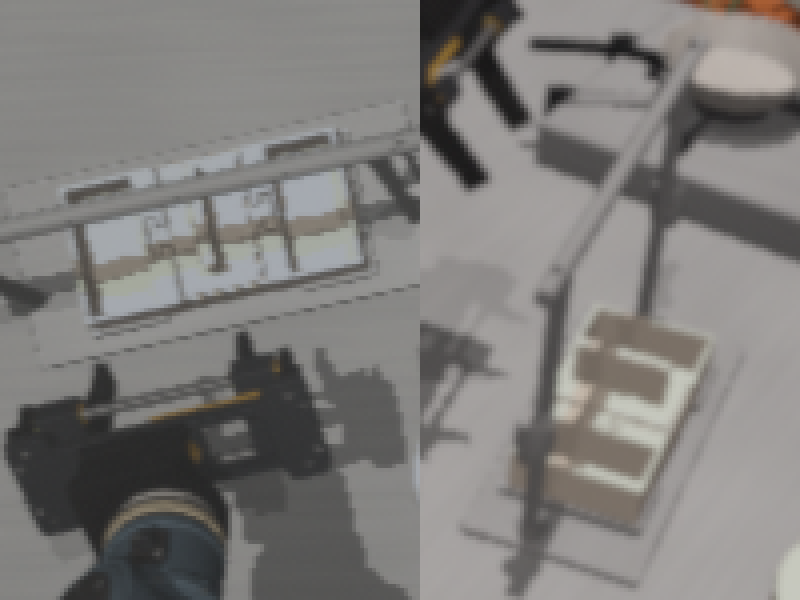

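The top crop shows the gripper in front of the rack and aligned with it. Joint 5 is close to its limit (0.09), which is a wrist singularity, so I'll fit a planar arm model to choose a tilt with margin.

```bash
cat > k.py <<'E'
from h import *
from scipy.optimize import least_squares
D=[((.527,1.433),.6249,.231,np.pi),((.1976,1.6803),np.hypot(.4497,.1281),.3261,np.pi),((.2278,2.16),np.hypot(.4933,.182),.2563,np.pi-np.radians(40))]
def fk(p,q2,q3,s): 
    l1,l2,d,h,L=p;return np.array([l1*np.sin(q2)+l2*np.sin(q2+q3+d)+L*np.sin(s),h+l1*np.cos(q2)+l2*np.cos(q2+q3+d)+L*np.cos(s)])
P=least_squares(lambda p:np.r_[np.concatenate([fk(p,*q,s)-[r,z] for q,r,z,s in D]),.001*(p-[.5,.4,0,.3,.2])],[.5,.4,0,.3,.2])
p=P.x
if __name__=='__main__':
    print(p,P.fun)
    for nm,B in dict(rack=(.619,.197,.084,.187),rackpre=(.619,.197,.187,.187),lift=(.619,.197,.139,.187),out=(.48,.17,.14,.187),su=(.473,-.254,.13,-.187),suhi=(.473,-.254,.18,-.187)).items():
        for th in(30,35,40,45):
            tz=target(B[3],np.radians(th))[1];T=np.array(B[:3])+.011*tz
            wr=T-p[4]*tz; r,z=np.hypot(*wr[:2]),wr[2]
            d=p[:3];R=np.hypot(r,z-p[3]);c=(R*R-d[0]**2-d[1]**2)/(2*d[0]*d[1]);a=np.arccos(np.clip(c,-1,1));q3=a-d[2]
            q2=np.arctan2(r,z-p[3])-np.arctan2(d[1]*np.sin(a),d[0]+d[1]*np.cos(a))
            print(nm,th,'c',round(c,3),'q2',round(q2,3),'q3',round(q3,3),'q5~',round(np.pi-np.radians(th)-q2-q3,3), 'azimuth off',round(np.arctan2(wr[1],wr[0])-B[3],3))
E
python3 k.py
```

```text
[0.582  0.4301 0.2994 0.3208 0.3198] [-0.0001 -0.0003  0.0001  0.0004  0.     -0.      0.0001  0.      0.0003
  0.      0.0001]
rack 30 c -0.551 q2 0.704 q3 1.856 q5~ 0.059 azimuth off 0.159
rack 35 c -0.596 q2 0.722 q3 1.91 q5~ -0.101 azimuth off 0.166
rack 40 c -0.636 q2 0.749 q3 1.961 q5~ -0.266 azimuth off 0.174
rack 45 c -0.67 q2 0.786 q3 2.005 q5~ -0.436 azimuth off 0.182
rackpre 30 c -0.518 q2 0.511 q3 1.816 q5~ 0.292 azimuth off 0.159
rackpre 35 c -0.568 q2 0.515 q3 1.876 q5~ 0.139 azimuth off 0.166
rackpre 40 c -0.615 q2 0.529 q3 1.934 q5~ -0.019 azimuth off 0.174
rackpre 45 c -0.656 q2 0.553 q3 1.987 q5~ -0.184 azimuth off 0.182
lift 30 c -0.539 q2 0.598 q3 1.84 q5~ 0.18 azimuth off 0.159
lift 35 c -0.587 q2 0.609 q3 1.898 q5~ 0.023 azimuth off 0.166
lift 40 c -0.63 q2 0.629 q3 1.953 q5~ -0.139 azimuth off 0.174
lift 45 c -0.668 q2 0.66 q3 2.003 q5~ -0.306 azimuth off 0.182
out 30 c -0.776 q2 0.503 q3 2.16 q5~ -0.045 azimuth off 0.219
out 35 c -0.811 q2 0.535 q3 2.218 q5~ -0.222 azimuth off 0.234
out 40 c -0.842 q2 0.583 q3 2.273 q5~ -0.412 azimuth off 0.25
out 45 c -0.869 q2 0.648 q3 2.325 q5~ -0.617 azimuth off 0.267
su 30 c -0.727 q2 0.546 q3 2.085 q5~ -0.013 azimuth off -0.425
su 35 c -0.762 q2 0.574 q3 2.138 q5~ -0.182 azimuth off -0.45
su 40 c -0.793 q2 0.614 q3 2.188 q5~ -0.359 azimuth off -0.476
su 45 c -0.82 q2 0.668 q3 2.233 q5~ -0.545 azimuth off -0.503
suhi 30 c -0.706 q2 0.428 q3 2.056 q5~ 0.134 azimuth off -0.425
suhi 35 c -0.745 q2 0.446 q3 2.112 q5~ -0.027 azimuth off -0.45
suhi 40 c -0.779 q2 0.476 q3 2.165 q5~ -0.198 azimuth off -0.476
suhi 45 c -0.81 q2 0.519 q3 2.215 q5~ -0.378 azimuth off -0.503
```

```bash
sed -i 's/np.radians(40)):/np.radians(45)):/' h.py
python3 - <<'E'
from h import *
tz=target(.187)[1];g=np.array([.619,.197,.084])+.011*tz;print(g,tz);plan(.187,g-.16*tz)
E
```

```text
[0.6266 0.1984 0.0762] [ 0.6948  0.1315 -0.7071]
t 4.3667 turn [-0.0003 -0.0832 -0.0108] shift cm [ 2.2193 -0.4986 -6.7685] pos [0.4933 0.1824 0.257 ] q [0.0966 0.2264 2.1599 0.9543 0.0948 0.5523] F [0.1632 0.5591 0.2429] M [-0.0744  0.366   0.0001] w 0.08697382745979165 0.0
```

send_rows(increments=[0, -0.01, -0.001, 0.1, 0, -0.4, 1, 0, -0.01, -0.001, 0.1, 0, -0.4, 1, 0, -0.01, -0.001, 0.1, 0, -0.4, 1, 0, -0.01, -0.001, 0.1, 0, -0.4, 1, 0, -0.01, -0.001, 0.1, 0, -0.4, 1, 0, -0.01, -0.001, 0.1, 0, -0.4, 1, 0, -0.01, -0.001, 0.1, 0, -0.4, 1, 0, -0.01, -0.001, 0.1, 0, -0.4, 1, 0, 0, 0, 0.2, 0, -0.5, 1, 0, 0, 0, 0.2, 0, -0.5, 1, 0, 0, 0, 0, 0, 0, 1, 0, 0, 0, 0, 0, 0, 1])

```text
time: 5.37
position: [0.5013, 0.1866, 0.2298]
tool_rot: [0.926, 0.091, 0.363, -0.045]
ft_force: [-0.6, 0.0, 0.3]
grip_width: 0.0869
grip_force: 0.0
```

Run:
```python
from h import *
tz=target(.187)[1];g=np.array([.619,.197,.084])+.011*tz;plan(.187,g-.12*tz)
```

```text
t 5.3667 turn [-0.0102 -0.0402 -0.0155] shift cm [ 4.2003 -0.3955 -6.8748] pos [0.5013 0.1866 0.2298] q [ 0.1005  0.3156  2.2077  2.5624  0.1503 -1.0595] F [-0.6188  0.0076  0.3338] M [-0.0589  0.3619 -0.0249] w 0.08692498701408366 0.0
```

Flipped cleanly, with q4 now at 2.56. On to the pre-grasp pose.

send_rows(increments=[-0.001, -0.005, -0.002, 0.52, -0.05, -0.86, 1, -0.001, -0.005, -0.002, 0.52, -0.05, -0.86, 1, -0.001, -0.005, -0.002, 0.52, -0.05, -0.86, 1, -0.001, -0.005, -0.002, 0.52, -0.05, -0.86, 1, -0.001, -0.005, -0.002, 0.52, -0.05, -0.86, 1, -0.001, -0.005, -0.002, 0.52, -0.05, -0.86, 1, -0.001, -0.005, -0.002, 0.52, -0.05, -0.86, 1, -0.001, -0.005, -0.002, 0.52, -0.05, -0.86, 1, 0, 0, 0, 0, 0, 0, 1, 0, 0, 0, 0, 0, 0, 1])

```text
time: 6.2
position: [0.543, 0.1828, 0.1608]
tool_rot: [0.92, 0.086, 0.381, -0.037]
ft_force: [-0.6, 0.4, 0.1]
grip_width: 0.0874
grip_force: 0.0
```

Run:
```python
from h import *
tz=target(.187)[1];g=np.array([.619,.197,.084])+.011*tz;plan(.187,g)
```

```text
t 6.2 turn [-0.0028 -0.0008  0.0002] shift cm [ 8.3679  1.5608 -8.4556] pos [0.543  0.1828 0.1608] q [ 0.0939  0.5456  2.2063  2.9666  0.3986 -1.473 ] F [-0.6275  0.3999  0.113 ] M [-0.0288  0.3574  0.0105] w 0.08736262897607569 0.0
```

send_rows(increments=[0, 0, 0, 0.84, 0.156, -0.846, 1, 0, 0, 0, 0.84, 0.156, -0.846, 1, 0, 0, 0, 0.84, 0.156, -0.846, 1, 0, 0, 0, 0.84, 0.156, -0.846, 1, 0, 0, 0, 0.84, 0.156, -0.846, 1, 0, 0, 0, 0.84, 0.156, -0.846, 1, 0, 0, 0, 0.84, 0.156, -0.846, 1, 0, 0, 0, 0.84, 0.156, -0.846, 1, 0, 0, 0, 0.84, 0.156, -0.846, 1, 0, 0, 0, 0.84, 0.156, -0.846, 1, 0, 0, 0, 0, 0, 0, 0.4, 0, 0, 0, 0, 0, 0, 0.4])

```text
time: 7.2
position: [0.6271, 0.1982, 0.0753]
tool_rot: [0.92, 0.085, 0.381, -0.037]
ft_force: [-1.4, 0.2, -0.0]
grip_width: 0.0802
grip_force: 0.0
```

Run:
```python
from h import *
tz=target(.187)[1];g=np.array([.619,.197,.084])+.011*tz;plan(.187,g)
shot('top','top2');shot('scene','sc2')
t=load('top2');s=load('sc2')
a=cv2.resize(t['image'][105:205,170:270],None,fx=4,fy=4,interpolation=3)
b=cv2.resize(s['image'][160:260,370:470],None,fx=4,fy=4,interpolation=3)
cv2.imwrite('pics/n2.png',np.hstack([a,b])[:,:,::-1])
```

```text
t 7.2 turn [-0.0023 -0.0011  0.0008] shift cm [-0.0504  0.0205  0.0919] pos [0.6271 0.1982 0.0753] q [ 0.1116  0.7778  2.0236  3.0153  0.4461 -1.5078] F [-1.4485  0.1791 -0.0212] M [-0.0705  0.3711  0.028 ] w 0.08015847538800802 0.0
```

View pics/n2.png

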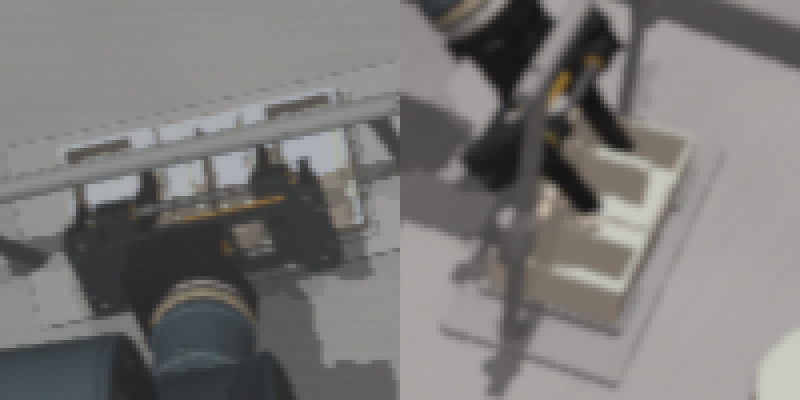

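The fingers straddle the handle: top crop has the finger gap at 157 to 252 and the handle near 208. I'll close gently.

send_rows(increments=[0, 0, 0, 0, 0, 0, 0.2, 0, 0, 0, 0, 0, 0, 0.2, 0, 0, 0, 0, 0, 0, 0.2, 0, 0, 0, 0, 0, 0, 0.2, 0, 0, 0, 0, 0, 0, 0.2, 0, 0, 0, 0, 0, 0, 0.2, 0, 0, 0, 0, 0, 0, 0.2, 0, 0, 0, 0, 0, 0, 0.2, 0, 0, 0, 0, 0, 0, 0.2, 0, 0, 0, 0, 0, 0, 0.2], newtons=3)

```text
time: 8.13
position: [0.627, 0.1982, 0.0761]
tool_rot: [0.92, 0.085, 0.381, -0.037]
ft_force: [0.2, -0.7, -0.0]
grip_width: 0.0182
grip_force: 0.0
```

send_rows(increments=[0, 0, 0, 0, 0, 0, 0.16, 0, 0, 0, 0, 0, 0, 0.16, 0, 0, 0, 0, 0, 0, 0.14, 0, 0, 0, 0, 0, 0, 0.14, 0, 0, 0, 0, 0, 0, 0.12, 0, 0, 0, 0, 0, 0, 0.12, 0, 0, 0, 0, 0, 0, 0.1, 0, 0, 0, 0, 0, 0, 0.1, 0, 0, 0, 0, 0, 0, 0.08, 0, 0, 0, 0, 0, 0, 0.08, 0, 0, 0, 0, 0, 0, 0.08, 0, 0, 0, 0, 0, 0, 0.08])

```text
time: 9.13
position: [0.6267, 0.1993, 0.0763]
tool_rot: [0.92, 0.087, 0.381, -0.037]
ft_force: [-0.5, 4.9, 1.3]
grip_width: 0.012
grip_force: 3.0
```

Run:
```python
from h import *
plan(.187,[.627,.198,.076])
```

```text
t 9.1333 turn [-0.0019  0.0002 -0.002 ] shift cm [ 0.03   -0.1277 -0.026 ] pos [0.6267 0.1993 0.0763] q [ 0.1129  0.7762  2.0245  3.0138  0.4467 -1.5079] F [-0.4667  4.9245  1.3278] M [0.6845 0.5006 0.7204] w 0.012047297097182294 3.00053134560585
```

send_rows(increments=[0, 0, 0, -0.02, 0.1, 0, 0.08, 0, 0, 0, 0, 0, 0, 0.08, 0, 0, 0, 0, 0, 0, 0.08])

```text
time: 9.38
position: [0.6265, 0.2002, 0.0762]
tool_rot: [0.92, 0.087, 0.381, -0.037]
ft_force: [-0.4, 6.1, -0.1]
grip_width: 0.0101
grip_force: 3.0
```

Run:
```python
from h import *
plan(.187,[.627,.198,.076])
```

```text
t 9.3833 turn [-0.0019 -0.0001 -0.0017] shift cm [ 0.0527 -0.2188 -0.0167] pos [0.6265 0.2002 0.0762] q [ 0.1152  0.7763  2.0241  3.0177  0.446  -1.5096] F [-0.4324  6.0853 -0.1008] M [0.6455 0.4489 0.6922] w 0.010057274762119104 2.999630773458648
```

send_rows(increments=[0, 0, 0, -0.01, 0.06, 0, 0.08, 0, 0, 0, 0, 0, 0, 0.08, 0, 0, 0, 0, 0, 0, 0.08])

```text
time: 9.63
position: [0.6265, 0.2002, 0.0761]
tool_rot: [0.92, 0.086, 0.381, -0.037]
ft_force: [-0.3, 5.5, 0.2]
grip_width: 0.0101
grip_force: 3.0
```

send_rows(increments=[0, 0, 0, -0.01, 0.06, 0, 0.08, 0, 0, 0, 0, 0, 0, 0.08, 0, 0, 0, 0, 0, 0, 0.08])

```text
time: 9.88
position: [0.6265, 0.2003, 0.0761]
tool_rot: [0.92, 0.085, 0.381, -0.037]
ft_force: [-0.6, 2.1, 0.7]
grip_width: 0.0101
grip_force: 3.0
```

Run:
```python
from h import *
plan(.187,[.627,.198,.076])
```

```text
t 9.8833 turn [-0.0023 -0.0006  0.001 ] shift cm [ 0.0526 -0.2294 -0.0076] pos [0.6265 0.2003 0.0761] q [ 0.1166  0.7763  2.0235  3.0235  0.4449 -1.5116] F [-0.5647  2.1379  0.6508] M [0.3149 0.4883 0.4397] w 0.010072620823917272 3.003279053082224
```

send_rows(increments=[0, 0, 0, -0.01, 0.04, 0, 0.06, 0, 0, 0, 0, 0, 0, 0.06, 0, 0, 0, 0, 0, 0, 0.04, 0, 0, 0, 0, 0, 0, 0.03], newtons=10)

```text
time: 10.22
position: [0.6265, 0.2004, 0.0761]
tool_rot: [0.92, 0.085, 0.381, -0.037]
ft_force: [-1.9, -0.5, 1.5]
grip_width: 0.0095
grip_force: 10.0
```

send_rows(increments=[0, 0, 0, 0, 0, 0, 0.0, 0, 0, 0, 0, 0, 0, 0.0, 0, 0, 0, 0, 0, 0, 0], newtons=30)

```text
time: 10.47
position: [0.6265, 0.2004, 0.0761]
tool_rot: [0.92, 0.085, 0.381, -0.037]
ft_force: [-0.8, -2.0, 1.9]
grip_width: 0.0098
grip_force: 30.0
```

Run:
```python
from h import *
plan(.187,[.627,.198,.076])
```

```text
t 10.4667 turn [-0.0025 -0.0006  0.0019] shift cm [ 0.0484 -0.2427 -0.0083] pos [0.6265 0.2004 0.0761] q [ 0.1172  0.7764  2.0233  3.0256  0.4447 -1.5123] F [-0.8293 -2.0243  1.8639] M [-0.337   0.3662 -0.0379] w 0.009806552299173587 30.00256650033407
```

send_rows(increments=[0, 0, 0, 0, -0.02, 0.1, 0, 0, 0, 0, 0, 0, 0.1, 0, 0, 0, 0, 0, 0, 0.1, 0, 0, 0, 0, 0, 0, 0.1, 0, 0, 0, 0, 0, 0, 0.1, 0, 0, 0, 0, 0, 0, 0.0, 0, 0, 0, 0, 0, 0, 0.0, 0], newtons=40)

```text
time: 11.05
position: [0.6263, 0.2006, 0.0809]
tool_rot: [0.92, 0.085, 0.381, -0.037]
ft_force: [-0.3, 0.2, -5.3]
grip_width: 0.0096
grip_force: 40.0
```

Run:
```python
from h import *
plan(.187,[.6265,.2004,.0761])
```

```text
t 11.05 turn [-0.0022 -0.001   0.0008] shift cm [ 0.0247 -0.0248 -0.484 ] pos [0.6263 0.2006 0.0809] q [ 0.1173  0.765   2.0231  3.0213  0.4329 -1.5086] F [-0.2983  0.1624 -5.3206] M [-0.2053  0.9781 -0.0567] w 0.00960985765986646 39.99888278078288
```

The box hangs free at about 5.3 N with no lateral force. I'll continue straight up.

send_rows(increments=[0, 0, 0, 0, 0, 0.25, 0, 0, 0, 0, 0, 0, 0.25, 0, 0, 0, 0, 0, 0, 0.25, 0, 0, 0, 0, 0, 0, 0.25, 0, 0, 0, 0, 0, 0, 0.25, 0, 0, 0, 0, 0, 0, 0.25, 0, 0, 0, 0, 0, 0, 0.25, 0, 0, 0, 0, 0, 0, 0.25, 0, 0, 0, 0, 0, 0, 0, 0])

```text
time: 11.8
position: [0.6267, 0.2007, 0.1019]
tool_rot: [0.92, 0.085, 0.382, -0.037]
ft_force: [0.0, -0.8, -5.9]
grip_width: 0.0096
grip_force: 40.0
```

Run:
```python
from h import *
plan(.187,[.6265,.2004,.1311])
```

```text
t 11.8 turn [-0.0025  0.0009  0.0008] shift cm [-0.0248 -0.0291  2.9215] pos [0.6267 0.2007 0.1019] q [ 0.1172  0.7182  2.0198  3.0069  0.385  -1.493 ] F [ 0.0401 -0.7628 -5.8963] M [-0.2625  1.0286  0.0377] w 0.00963402671461057 39.999179765582085
```

send_rows(increments=[0, 0, 0, 0, 0, 0.25, 0, 0, 0, 0, 0, 0, 0.25, 0, 0, 0, 0, 0, 0, 0.25, 0, 0, 0, 0, 0, 0, 0.25, 0, 0, 0, 0, 0, 0, 0.25, 0, 0, 0, 0, 0, 0, 0.25, 0, 0, 0, 0, 0, 0, 0.25, 0, 0, 0, 0, 0, 0, 0.25, 0, 0, 0, 0, 0, 0, 0.25, 0, 0, 0, 0, 0, 0, 0.25, 0, 0, 0, 0, 0, 0, 0.25, 0, 0, 0, 0, 0, 0, 0.25, 0, 0, 0, 0, 0, 0, 0.2, 0, 0, 0, 0, 0, 0, 0, 0, 0, 0, 0, 0, 0, 0, 0])

```text
time: 13.05
position: [0.6265, 0.2006, 0.1333]
tool_rot: [0.92, 0.085, 0.381, -0.037]
ft_force: [-0.4, 0.4, -5.1]
grip_width: 0.01
grip_force: 40.0
```

Run:
```python
from h import *
plan(.187,[.4865,.173,.1351])
shot('scene','sc3');s=load('sc3')
b=cv2.resize(s['image'][140:260,340:480],None,fx=4,fy=4,interpolation=3)
cv2.imwrite('pics/n3.png',b[:,:,::-1])
```

```text
t 13.05 turn [-0.0023 -0.0001  0.0008] shift cm [-14.      -2.7641   0.1812] pos [0.6265 0.2006 0.1333] q [ 0.1172  0.647   2.0104  2.9726  0.3043 -1.4566] F [-0.4153  0.3694 -5.1098] M [-0.1904  1.0401 -0.0654] w 0.009972717192854062 39.99907084275037
```

View pics/n3.png

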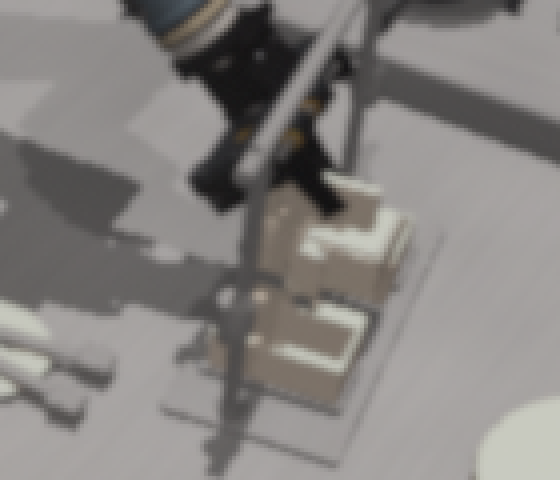

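The box is out and level at a lift of 57 mm, both trays are in place, and the bar is clear. Next I'll draw it out to the front, then rise.

send_rows(increments=[0, 0, 0, -0.4, -0.076, 0, 0, 0, 0, 0, -0.8, -0.15, 0, 0, 0, 0, 0, -1, -0.19, 0, 0, 0, 0, 0, -1, -0.19, 0, 0, 0, 0, 0, -1, -0.19, 0, 0, 0, 0, 0, -1, -0.19, 0, 0, 0, 0, 0, -1, -0.19, 0, 0, 0, 0, 0, -1, -0.19, 0.2, 0, 0, 0, 0, -1, -0.19, 0.3, 0, 0, 0, 0, -1, -0.19, 0.4, 0, 0, 0, 0, -1, -0.19, 0.5, 0, 0, 0, 0, -1, -0.19, 0.6, 0, 0, 0, 0, -1, -0.19, 0.6, 0, 0, 0, 0, -1, -0.19, 0.6, 0, 0, 0, 0, -0.8, -0.15, 0.6, 0, 0, 0, 0, 0, 0, 0.5, 0, 0, 0, 0, 0, 0, 0.3, 0, 0, 0, 0, 0, 0, 0, 0])

```text
time: 14.6
position: [0.4877, 0.1742, 0.1807]
tool_rot: [0.919, 0.085, 0.383, -0.037]
ft_force: [0.5, -0.5, -3.6]
grip_width: 0.0097
grip_force: 40.0
```

Run:
```python
from h import *
plan(-.187,[.4804,-.2559,.1800])
```

```text
t 14.6 turn [-0.0021  0.0043 -0.3732] shift cm [ -0.7343 -43.0113  -0.0739] pos [0.4877 0.1742 0.1807] q [ 0.0829  0.4733  2.3299  2.9706  0.4543 -1.4883] F [ 0.4859 -0.4944 -3.6188] M [-0.2171  0.974   0.0132] w 0.009665365505905636 39.998991172760725
```

send_rows(increments=[0, 0, -0.01, 0, -1, 0, 0, 0, 0, -0.02, 0, -2, 0, 0, 0, 0, -0.02, 0, -2.2, 0, 0, 0, 0, -0.02, 0, -2.2, 0, 0, 0, 0, -0.02, 0, -2.2, 0, 0, 0, 0, -0.02, 0, -2.2, 0, 0, 0, 0, -0.02, 0, -2.2, 0, 0, 0, 0, -0.02, 0, -2.2, 0, 0, 0, 0, -0.02, 0, -2.2, 0, 0, 0, 0, -0.02, 0, -2.2, 0, 0, 0, 0, -0.02, 0, -2.2, 0, 0, 0, 0, -0.02, 0, -2.2, 0, 0, 0, 0, -0.02, 0, -2.2, 0, 0, 0, 0, -0.02, 0, -2.2, 0, 0, 0, 0, -0.02, 0, -2.2, 0, 0, 0, 0, -0.02, 0, -2.2, 0, 0, 0, 0, -0.02, 0, -2.2, 0, 0, 0, 0, -0.02, 0, -2.2, 0, 0, 0, 0, -0.02, 0, -2.2, 0, 0, 0, 0, 0, 0, -1.4, 0, 0])

```text
time: 16.27
position: [0.4874, -0.2471, 0.1795]
tool_rot: [0.92, -0.085, 0.382, 0.035]
ft_force: [0.3, 0.5, -5.9]
grip_width: 0.0098
grip_force: 40.0
```

send_rows(increments=[0, 0, 0, 0, -0.4, 0, 0, 0, 0, 0, 0, 0, 0, 0, 0, 0, 0, 0, 0, 0, 0])

```text
time: 16.52
position: [0.4864, -0.2474, 0.179]
tool_rot: [0.92, -0.085, 0.381, 0.034]
ft_force: [-0.4, 0.1, -6.0]
grip_width: 0.0097
grip_force: 40.0
```

Run:
```python
from h import *
plan(-.187,[.4804,-.2559,.1400])
```

```text
t 16.5167 turn [-0.0027  0.0005 -0.0043] shift cm [-0.6043 -0.8537 -3.896 ] pos [ 0.4864 -0.2474  0.179 ] q [-0.9669  0.4883  2.2334  1.8938  0.5563 -0.9885] F [-0.4293  0.1043 -5.9562] M [0.2328 1.0362 0.0046] w 0.009731777718341118 39.99905353412032
```

send_rows(increments=[0, 0, 0, -0.1, -0.15, -0.4, 0, -0.001, 0, -0.001, -0.1, -0.15, -0.4, 0, 0, 0, -0.001, -0.1, -0.15, -0.4, 0, -0.001, 0, -0.001, -0.1, -0.15, -0.4, 0, 0, 0, -0.001, -0.1, -0.15, -0.4, 0, 0, 0, 0, -0.1, -0.1, -0.4, 0, 0, 0, 0, 0, 0, -0.4, 0, 0, 0, 0, 0, 0, -0.4, 0, 0, 0, 0, 0, 0, 0, 0, 0, 0, 0, 0, 0, 0, 0])

```text
time: 17.35
position: [0.4804, -0.2563, 0.1467]
tool_rot: [0.92, -0.087, 0.381, 0.035]
ft_force: [0.3, -0.4, -6.0]
grip_width: 0.0098
grip_force: 40.0
```

Run:
```python
from h import *
plan(-.187,[.4804,-.2559,.1280])
c=shot('top','top4');s=shot('scene','sc4')
a=cv2.resize(c['image'][150:240,325:415],None,fx=4,fy=4,interpolation=3)
b=cv2.resize(s['image'][190:310,250:350],None,fx=3,fy=3,interpolation=3)
cv2.imwrite('pics/n4.png',np.hstack([a,b])[:,:,::-1])
```

```text
t 17.35 turn [-0.0011  0.0002  0.0008] shift cm [-0.0043  0.0359 -1.8732] pos [ 0.4804 -0.2563  0.1467] q [-0.994   0.5833  2.2564  2.0363  0.6085 -1.184 ] F [ 0.303  -0.3718 -5.9951] M [ 0.2228  0.9871 -0.0301] w 0.00982131300799516 39.99885432422161
```

View pics/n4.png

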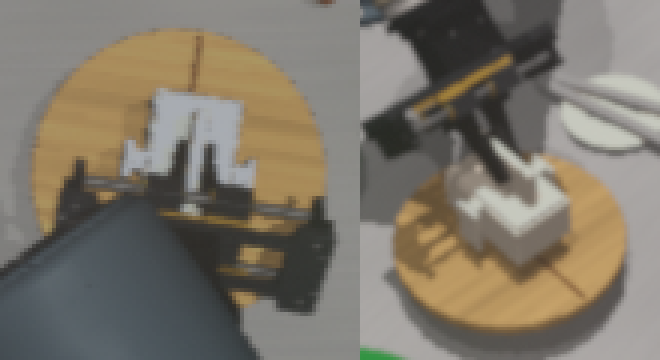

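The box is over the line and square to it: handle at (193,150), line at the top at (197,60). I'll descend and feel for contact.

send_rows(increments=[0, 0, 0, 0, 0.04, -0.3, 0, 0, 0, 0, 0, 0, -0.3, 0, 0, 0, 0, 0, 0, -0.3, 0, 0, 0, 0, 0, 0, -0.2, 0, 0, 0, 0, 0, 0, -0.2, 0, 0, 0, 0, 0, 0, -0.1, 0, 0, 0, 0, 0, 0, 0, 0])

```text
time: 18.03
position: [0.4804, -0.256, 0.1327]
tool_rot: [0.92, -0.087, 0.381, 0.036]
ft_force: [0.1, -0.8, -5.6]
grip_width: 0.0097
grip_force: 40.0
```

send_rows(increments=[0, 0, 0, 0, 0, -0.1, 0, 0, 0, 0, 0, 0, -0.1, 0, 0, 0, 0, 0, 0, -0.1, 0, 0, 0, 0, 0, 0, 0, 0])

```text
time: 18.37
position: [0.4804, -0.256, 0.1299]
tool_rot: [0.92, -0.087, 0.381, 0.036]
ft_force: [-0.3, -0.1, -5.7]
grip_width: 0.0098
grip_force: 40.0
```

send_rows(increments=[0, 0, 0, 0, 0, -0.1, 0, 0, 0, 0, 0, 0, -0.1, 0, 0, 0, 0, 0, 0, -0.1, 0, 0, 0, 0, 0, 0, 0, 0])

```text
time: 18.7
position: [0.4804, -0.256, 0.1269]
tool_rot: [0.92, -0.087, 0.381, 0.036]
ft_force: [-0.8, 0.4, -5.3]
grip_width: 0.0098
grip_force: 40.0
```

send_rows(increments=[0, 0, 0, 0, 0, -0.1, 0, 0, 0, 0, 0, 0, -0.1, 0, 0, 0, 0, 0, 0, 0, 0])

```text
time: 18.95
position: [0.4804, -0.256, 0.1249]
tool_rot: [0.92, -0.087, 0.381, 0.036]
ft_force: [-0.2, -0.6, -5.5]
grip_width: 0.0097
grip_force: 40.0
```

send_rows(increments=[0, 0, 0, 0, 0, -0.1, 0, 0, 0, 0, 0, 0, 0, 0])

```text
time: 19.12
position: [0.4804, -0.2561, 0.1239]
tool_rot: [0.92, -0.087, 0.381, 0.036]
ft_force: [-0.8, 0.4, -5.6]
grip_width: 0.0097
grip_force: 40.0
```

send_rows(increments=[0, 0, 0, 0, 0, -0.1, 0, 0, 0, 0, 0, 0, 0, 0])

```text
time: 19.28
position: [0.4806, -0.2561, 0.1233]
tool_rot: [0.92, -0.087, 0.382, 0.036]
ft_force: [-0.0, 0.6, -4.5]
grip_width: 0.0095
grip_force: 40.0
```

send_rows(increments=[0, 0, 0, 0, 0, -0.05, 0, 0, 0, 0, 0, 0, 0, 0])

```text
time: 19.45
position: [0.4807, -0.2561, 0.1233]
tool_rot: [0.919, -0.087, 0.382, 0.036]
ft_force: [-1.9, -0.3, 1.3]
grip_width: 0.0096
grip_force: 40.0
```

Contact came at TCP z = 0.1233, so the disc top is at about 55 mm. I'll release gently.

send_rows(increments=[0, 0, 0, 0, 0, 0, 0, 0, 0, 0, 0, 0, 0, 0], newtons=10)

```text
time: 19.62
position: [0.4808, -0.2562, 0.1233]
tool_rot: [0.919, -0.087, 0.382, 0.036]
ft_force: [-0.5, -0.0, 2.1]
grip_width: 0.0099
grip_force: 10.0
```

send_rows(increments=[0, 0, 0, 0, 0, 0, 0, 0, 0, 0, 0, 0, 0, 0], newtons=3)

```text
time: 19.78
position: [0.481, -0.2562, 0.1232]
tool_rot: [0.919, -0.087, 0.382, 0.036]
ft_force: [-1.6, -0.2, 3.5]
grip_width: 0.0102
grip_force: 3.0
```

send_rows(increments=[0, 0, 0, 0, 0, 0, 0.13, 0, 0, 0, 0, 0, 0, 0.16, 0, 0, 0, 0, 0, 0, 0.2, 0, 0, 0, 0, 0, 0, 0.3, 0, 0, 0, 0, 0, 0, 0.4, 0, 0, 0, 0, 0, 0, 0.5, 0, 0, 0, 0, 0, 0, 0.6, 0, 0, 0, 0, 0, 0, 0.6, 0, 0, 0, 0, 0, 0, 0.6, 0, 0, 0, 0, 0, 0, 0.6])

```text
time: 20.62
position: [0.4805, -0.256, 0.1226]
tool_rot: [0.92, -0.087, 0.381, 0.036]
ft_force: [0.4, 0.3, -0.8]
grip_width: 0.0504
grip_force: 0.0
```

Run:
```python
from h import *
plan(-.187,[.4804,-.2559,.1280])
```

```text
t 20.6167 turn [-0.0003  0.0005  0.0009] shift cm [-0.0052  0.0141  0.5394] pos [ 0.4805 -0.256   0.1226] q [-0.9934  0.6568  2.2699  2.1417  0.6518 -1.3137] F [ 0.3993  0.2767 -0.7911] M [ 0.1454  0.4316 -0.0148] w 0.05043151641350837 0.0
```

send_rows(increments=[0, 0, 0, -0.3, 0.06, 0.3, 0.6, 0, 0, 0, -0.5, 0.1, 0.5, 0.6, 0, 0, 0, -0.5, 0.1, 0.6, 0.6, 0, 0, 0, -0.5, 0.1, 0.7, 0.6, 0, 0, 0, -0.5, 0.1, 0.8, 0.6, 0, 0, 0, -0.5, 0.1, 0.9, 0.6, 0, 0, 0, -0.5, 0.1, 1, 0.6, 0, 0, 0, -0.5, 0.1, 1, 0.6, 0, 0, 0, -0.4, 0.1, 1, 0.6, 0, 0, 0, -0.2, 0, 1, 0.6, 0, 0, 0, 0, 0, 1, 0.6, 0, 0, 0, 0, 0, 1, 0.6, 0, 0, 0, 0, 0, 1, 0.6, 0, 0, 0, 0, 0, 0, 0.6, 0, 0, 0, 0, 0, 0, 0.6])

```text
time: 21.87
position: [0.4361, -0.2474, 0.2313]
tool_rot: [0.92, -0.086, 0.382, 0.037]
ft_force: [-0.7, 0.4, -0.3]
grip_width: 0.052
grip_force: 0.0
```

Run:
```python
from h import *
plan(-.187,[.4804,-.2559,.1280])
c=shot('top','top5');s=shot('scene','sc5')
a=cv2.resize(c['image'][110:240,180:420],None,fx=3,fy=3,interpolation=3)[:, :]
a=a[:,360-360:]
b=cv2.resize(s['image'][180:310,220:460],None,fx=1.6,fy=1.6,interpolation=3);b=cv2.copyMakeBorder(b,0,0,0,a.shape[1]-b.shape[1],0)
cv2.imwrite('pics/n5.png',np.vstack([a,b])[:599,:,::-1])
```

```text
t 21.8667 turn [0.0018 0.001  0.001 ] shift cm [  4.4347  -0.8511 -10.3328] pos [ 0.4361 -0.2474  0.2313] q [-1.1032  0.3092  2.2765  1.5613  0.5951 -0.7319] F [-0.6578  0.3503 -0.3432] M [ 0.1183  0.5211 -0.0411] w 0.0519563835638512 0.0
```

View pics/n5.png

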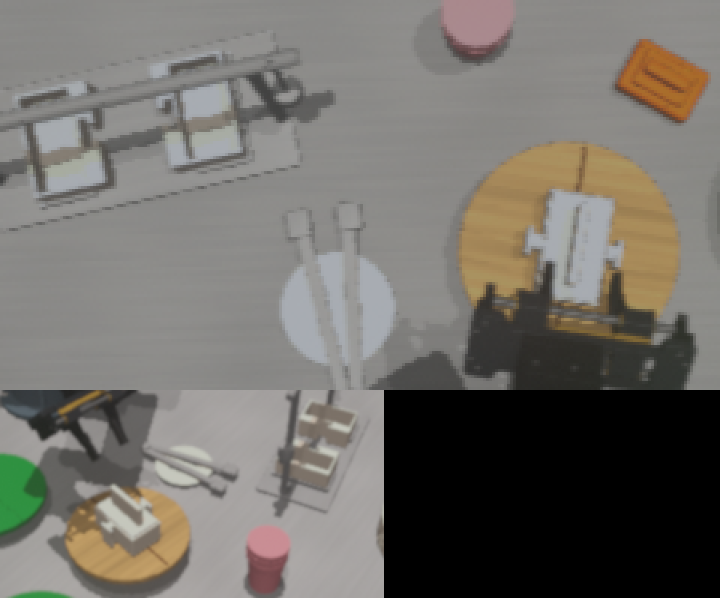

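The box stands on the disc with its keys at (530,240) and (617,253), so its centre is about 2 mm from the disc's. It lies along the dark line, the trays, cups, mold and tongs are undisturbed, and the gripper is clear. Handing in.

```bash
python3 -c "
from rig import robot
print(robot.hand_in())"
```

```text
the job is handed in; nothing more can be done
None
```

I handed the job in at about 22 s: the box stands released on the middle of the lazy susan along the dark line, about 2 mm off centre by the last picture, the disc and everything else looks unmoved, and the hand-in returned no verdict.

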